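# Sample the beetle culture and present the rod under the microscope

## Task

Take the collared sampling rod from the steel rest, push it down the sloping sampling port of the white culture drum until its collar stops against the port's mouth, then draw it right out again. Bring it level, notch facing up, with the notch near its tip under the microscope's objective, held in the free space between the glass dish and the lens. Finish while still holding it there, steady and touching nothing else, and leave everything else on the bench where it is.

Things in the scene. Friction and masses are not known exactly. Their poses are not given: they have to be found in the camera images.
- rod: sampling rod, 160 g, level on the rest: black square handle 18x18x90 mm (grip here), 15 mm of 10 mm shaft, aluminium stop collar 32 mm wide, 10 mm thick, then a steel shaft 10 mm wide, 125 mm long, tapered nose. Origin on the axis at mid-handle, 34 mm above the bench at the start; x along the axis to the tip, z to the side the notch opens to (up). Centre of mass about x = 22 mm
- rod_collar (a point): centre of the collar's stop face (the face towards the tip), on the rod's axis, x = 70 mm from the rod's origin
- rod_notch (a point): middle of the 30 mm long sampling notch cut in the upper side of the shaft, on the rod's axis, x = 170 mm from the rod's origin
- rod_tip (a point): end of the rod's nose, x = 195 mm from the rod's origin
- rest: fixed steel rest, plate 190x140x3 mm, x along the tools. Slots at y = +40 and -40 mm hold rod and scoop, either way round, mid-handle at x = 0 (to 3 mm). Rails carry them at x = -38 mm (25 mm high, under the handle) and x = +110 mm (29 mm high, under the shaft); prongs rise 13 mm above the rails on both sides of handle and shaft: lift straight up
- scoop: a scoop with the same black handle and shaft as the rod but with no collar and with a flat 20 mm wide blade; origin at the middle of its handle, x to the blade; stays in its slot
- drum: white plastic culture drum fixed to the bench, 130 mm in diameter, 189 mm high with its grey screw lid (138 mm in diameter); origin at the centre of its foot; the sampling port is on its -x side
- port: grey sampling port on the drum: tube 80 mm long outside the drum, bore 16 mm, sloping 25 degrees down into it, with a flat-rimmed bell mouth (24 mm wide inside, 34 mm over the rim, narrowing to the bore within 18 mm). Origin at the mouth's centre in the plane of the rim, 140 mm above the bench; x points down the bore, z is its upper side. The rod's 125 mm have free room inside
- microscope: fixed white stereo microscope. Origin on the bench under the optical axis, x to the eyepieces' side; column (60 mm wide) at x = -128 mm, its knobs out to y = +-74 mm at 165-215 mm height. Foot 190 mm wide, 32 mm high, x -165 to +95 mm. Objective 70 mm wide, underside 146 mm above the bench; head above 170 mm, y to +-55 mm, knobs to +-80 mm. Open to both sides (+y, -y) below it
- stage (a point): centre of the stage plate's upper face, on the optical axis, 34 mm above the bench, straight under the objective
- dish: open glass dish 90 mm in diameter, 15 mm high, wall 2 mm, lying on the stage plate; origin at the centre of its underside; its rim is 49 mm above the bench
- jar: closed glass jar, 60 mm in diameter, 85 mm high, standing loose on the bench; origin at the centre of its foot
- slidebox: closed cardboard slide box 64 x 92 x 39 mm, loose on the bench; origin at the centre of its underside
- pot: small clear specimen pot with white cap, 47 mm in diameter, 54 mm high, loose on the bench; origin at the centre of its foot
- forceps: steel forceps 130 mm long, 8 mm high, lying loose on the bench, x to the points; origin at the middle
- loupe: pocket loupe, black disc 52 mm in diameter and 10 mm high with a steel tab towards x, lying loose on the bench; origin under the disc's centre
There are look-alikes about, which are no part of the job. What is shaped like the rod but blue is not meant.

How it is judged:
On the way, in this order (a step that is already met when the one before it is completed fails the run):
1. the rod is down the port with its collar against the mouth (x of rod_collar in the frame of port above -0.003 m and distance between rod_collar and port below 0.007 m and angle between the x axis of rod and the x axis of port, either way round below 0.09 rad), for 0.1 s.
2. the rod is drawn right out of the port (x of rod_tip in the frame of port below -0.005 m), for 0.1 s.
At the end, for the whole second after the job is handed in: The rod is held still in the fingers, level and notch up within 8 degrees, the middle of its notch within 15 mm of the optical axis over the stage centre, its axis between 56 and 139 mm above the bench (clear of dish and objective), touching nothing but the fingers (horizontal distance between rod_notch and stage below 0.015 m and height (world z) of rod_notch between 0.056 and 0.139 m and angle between rod's own z axis and vertical below 0.14 rad and contact force between the fingers and rod above 1 N and contact force between rod and microscope below 0.05 N and contact force between rod and dish below 0.05 N and contact force between rod and rest below 0.05 N and contact force between rod and scoop below 0.05 N and contact force between rod and drum below 0.05 N and contact force between rod and jar below 0.05 N and contact force between rod and slidebox below 0.05 N and contact force between rod and pot below 0.05 N and contact force between rod and loupe below 0.05 N and contact force between rod and forceps below 0.05 N and linear speed of rod below 0.02 m/s and angular speed of rod below 0.15 rad/s); the arm keeps its last pose, push and grip.
It fails at once if the glass dish is shifted by more than 15 mm (distance of dish from where it was at the start of the episode above 0.015 m).
It fails at once if the scoop is shifted by more than 30 mm (distance of scoop from where it was at the start of the episode above 0.03 m).
It fails at once if the jar, slide box, specimen pot, forceps or loupe is shifted by more than 30 mm (distance of any of jar, slidebox, pot, forceps, loupe from where it was at the start of the episode above 0.03 m).
It also fails if it takes over 50 s, if anything falls off the work surface, if the arm or the gripper's body presses on something with over 40 N, if the wrist force passes 120 N, or if a joint passes its speed limit or range.

## Robot

A 6-joint arm with a two-finger parallel gripper is mounted at the origin on the work surface. World frame = base frame: x ahead of the robot, y to its left, z up, the work surface at z = 0. Lengths are in m, angles in rad, forces in N, time in s.
With the tool pointing down it reaches from about 0.3 to 0.775 m from the base axis. Payload 14.6 kg.
Tool frame: the origin (TCP) lies midway between the tips of the shut fingers; the grasp point (between the pads) lies 19 mm behind it; z points along the fingers, y is the line along which they close (so a half turn about z gives the same grasp; the last joint's range is limited). The gripper opens to 94 mm and grips with 3 to 60 N. Pads are 16 mm wide; open, the fingers measure 119 mm over their backs; the gripper's body (75 mm by 177 mm) begins 78 mm behind the grasp point.
Start: joints at [-0.067, 0.3, 1.521, -0, 1.321, -0.067], TCP at [0.55, -0, 0.205] pointing down, gripper open.
Joint ranges: [-3.03, 3.03], [-0.79, 2.21], [0.23, 2.52], [-1.04, 4.18], [0, 3.07], [-2.55, 2.55]. Speed limits (rad/s): [2.22, 2.22, 2.57, 3.14, 3.14, 3.14].

## Interface

Orientations are given as [roll, pitch, yaw] about the fixed x, y, z axes, in that order (R = Rz(yaw) Ry(pitch) Rx(roll)).
In Python, from workcell import manip gives the robot as it stands.
- The arm moves only by the shell command python3 -m jog 'ROWS'. ROWS is JSON, a list of rows, each a list of 3 entries, a list of its own where there are three numbers: the shift along the world's x, y, z in m, then the turn, a rotation vector about the world's x, y, z in rad, then the opening, from -1 (shut) to 1 (fully open). A call has 1 to 10 rows; each row shifts and turns the commanded pose from where the row before left it; what a row does not reach is not made up. A row lasts 1/10 s, in which the tool goes at most 50 mm and 8.59 degrees, less where a joint would pass 70% of its speed; a pose out of reach is approached as far as the arm can. A call is refused whole if a number of a shift passes 0.05 or a number of a turn 0.15, either way. A call with a gripper value outside its range is refused whole. The fingers move at their own pace and stop on an object; the grip force is fixed at half the most. Time passes only in rows, so rows that do not move let the fingers close. It gives the time, the measured TCP pose, the force, the opening and the grip force at its end, in the units of the state.
- manip.get_obs(): the state, without advancing time (a new reading comes with each control period).
- manip.read_camera(name): name is "scene" or "side" or "wrist"; returns a dict with "image" (420x560x3 uint8, blue, green, red), "fx", "fy", "cx", "cy" (pixels), "pose" (4x4, takes a point from camera to world coordinates). Camera axes: x right, y down, z forward; pixel columns grow to the right and rows downward; lengths in m; the calibration is good to about 2 mm. The wrist camera is an equidistant fisheye: a pixel r from the principal point sees the ray r / f radians off the axis. A picture is of the moment at which its call begins. There is no depth.
- manip.close_job(): hands the job in; it is judged then, once.
The state is a dict: "clock": time; "joints": joint angles; "dq": joint speeds; "tau": joint torques, N m; "position": TCP position; "tcp_rot": TCP orientation; "ft_force": force on the tool from outside, world axes, zero at the start; "torque": the same for the moment, N m; "opening": finger opening in m; "grasp_force": force on a finger pad.
Only numpy, scipy, OpenCV 4.12 (cv2) and the standard library are available. Lean on these libraries where they do the work, as an engineer would, in place of code of your own. Each camera call takes 0.05 s, during which the arm holds its last target. There are 200 camera calls.

## Working session

There is one attempt and no reset: what is moved stays moved. The work goes in short steps, Python scripts to look and compute and a shell command to move; the robot and the scene stay as the last step left them, time stands still between calls to the robot, and variables do not carry over. Pictures are saved under pics/ and viewed, at most 10 in all, crops included, and the job is handed in when it is done.

```bash
ls; mkdir -p pics; python3 - <<'E'
from workcell import manip
import cv2,numpy as np,pickle
d={}
for n in ["scene","side","wrist"]:
    c=manip.read_camera(n); d[n]=c; cv2.imwrite(f"pics/{n}0.png",c["image"])
    print(n,c["fx"],c["fy"],c["cx"],c["cy"],np.round(c["pose"],3).tolist())
pickle.dump(d,open("cam0.pkl","wb"))
print(manip.get_obs())
E
```

```text
pics
scene 534.0038587502224 534.0038587502224 280.2354453859676 202.82808587709667 [[0.64, 0.657, -0.399, 1.045], [0.769, -0.551, 0.325, -0.479], [-0.006, -0.515, -0.857, 1.291], [0.0, 0.0, 0.0, 1.0]]
side 448.4699352178752 448.4699352178752 277.81712683017014 210.8200594348346 [[0.947, -0.201, 0.251, 0.215], [-0.322, -0.63, 0.707, -0.805], [0.016, -0.75, -0.661, 0.841], [0.0, 0.0, 0.0, 1.0]]
wrist 325.19226210127806 325.19226210127806 279.4961088397133 206.80042032934645 [[1.0, -0.0, -0.001, 0.549], [-0.0, -0.973, -0.231, 0.067], [-0.001, 0.231, -0.973, 0.385], [0.0, 0.0, 0.0, 1.0]]
{'clock': 0.15, 'joints': array([-6.66439382e-02,  3.00351770e-01,  1.52142515e+00,  2.39904920e-05,
        1.32069930e+00, -6.66115188e-02]), 'dq': array([ 4.57149291e-04, -1.83077341e-03, -1.79537885e-03, -5.24748605e-06,
       -7.88671922e-04, -5.57046164e-05]), 'tau': array([-2.50185103e-04, -5.31960297e+01, -3.52822959e+01,  7.07691838e-02,
        2.35654798e-02, -3.66386917e-05]), 'position': array([ 5.49804939e-01, -7.77590844e-06,  2.05017751e-01]), 'tcp_rot': array([-3.14071259e+00, -8.19999277e-05,  1.57075792e+00]), 'ft_force': array([-0.78232566,  0.14528325, -0.06993895]), 'torque': array([0.00502803, 0.02663456, 0.02285392]), 'grasp_force': 0.0, 'opening': 0.09437427043762653}
```

View pics/scene0.png

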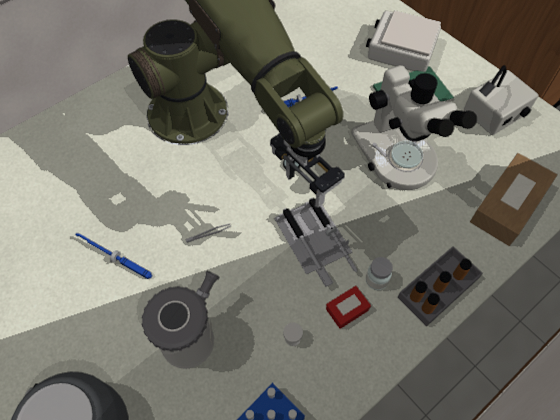

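View pics/side0.png

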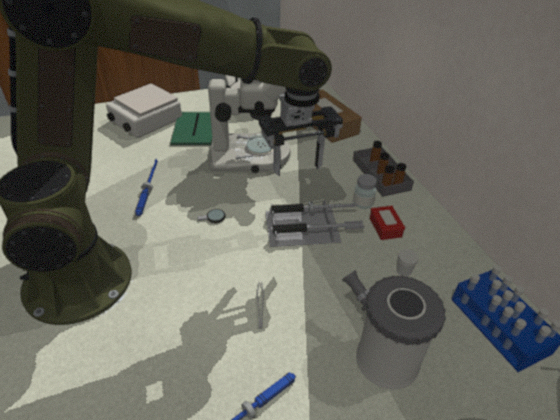

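View pics/wrist0.png

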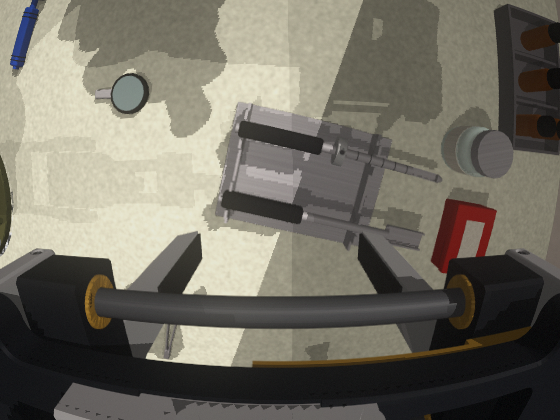

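The wrist view shows the rod in the upper slot: black handle (240,130)-(322,147), collar (339,153), tip (439,179). Below it is the scoop (handle 222-302, 200-213, blade at 405,235). In the scene view, the port mouth is near (211,277) and the dish at (407,155). In the side view, the mouth is near (350,277) and the dish at (258,146).
Candidates for the rod: the collared black-handled one at wrist (339,153), the scoop at wrist (262,207), and the blue rods at scene (115,257), scene (305,100) and side (148,187). I choose the first and check it in a close crop.

```bash
cat > h.py <<'E'
import numpy as np,cv2,pickle
from scipy.optimize import least_squares
def ray(c,n,uv):
    x=(uv[0]-c["cx"])/c["fx"]; y=(uv[1]-c["cy"])/c["fy"]
    if n=="wrist":
        r=np.hypot(x,y); s=np.sin(r)/r if r>1e-9 else 1; d=np.array([x*s,y*s,np.cos(r)])
    else: d=np.array([x,y,1.])
    P=c["pose"]; d=P[:3,:3]@d; return P[:3,3],d/np.linalg.norm(d)
def onz(c,n,uv,z):
    o,d=ray(c,n,uv); return o+d*(z-o[2])/d[2]
def proj(c,n,p):
    P=c["pose"]; q=P[:3,:3].T@(np.asarray(p)-P[:3,3])
    if n=="wrist":
        t=np.arctan2(np.hypot(*q[:2]),q[2]); s=t/np.hypot(*q[:2])
        return np.array([c["cx"]+c["fx"]*q[0]*s,c["cy"]+c["fy"]*q[1]*s])
    return np.array([c["cx"]+c["fx"]*q[0]/q[2],c["cy"]+c["fy"]*q[1]/q[2]])
def tri(rays):
    A=sum(np.eye(3)-np.outer(d,d) for o,d in rays); b=sum((np.eye(3)-np.outer(d,d))@o for o,d in rays)
    return np.linalg.solve(A,b)
E
python3 - <<'E'
from h import *
d=pickle.load(open("cam0.pkl","rb"))
def crop(n,x,y,w,h,s): return cv2.resize(d[n]["image"][y:y+h,x:x+w],(w*s,h*s),interpolation=cv2.INTER_CUBIC)
can=np.zeros((600,800,3),np.uint8)
can[0:300,0:800]=cv2.resize(d["wrist"]["image"][95:185+10,215:455],(800,300)) if 0 else cv2.resize(d["wrist"]["image"][100:190,215:455],(800,300),interpolation=cv2.INTER_CUBIC)
can[300:600,0:240]=crop("scene",190,260,40,50,6)[:300]
can[300:600,250:490]=crop("side",335,262,40,50,6)[:300]
can[300:440,500:700]=crop("scene",380,135,50,35,4)
can[450:590,500:700]=crop("side",233,130,50,35,4)
cv2.imwrite("pics/c1.png",can)
E
```

```text
(no output)
```

View pics/c1.png

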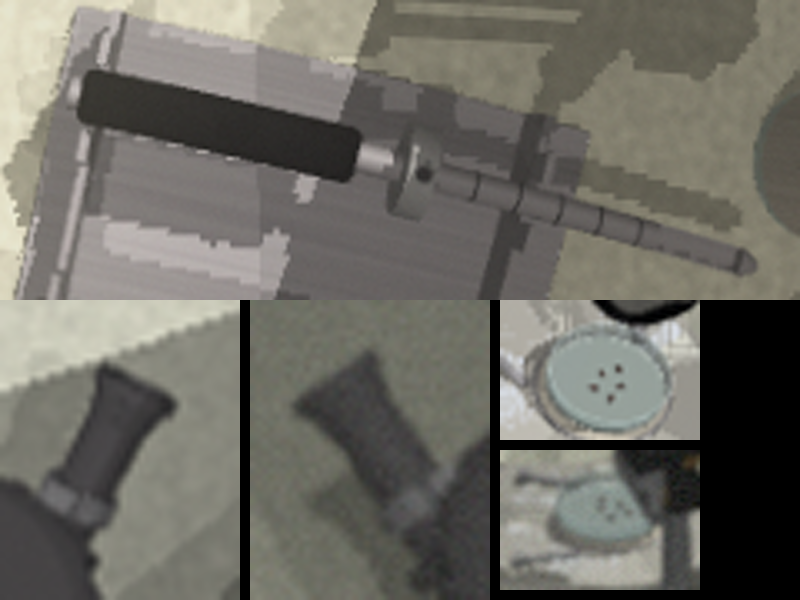

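```bash
python3 - <<'E'
from h import *
d=pickle.load(open("cam0.pkl","rb"));W,S,D=d["wrist"],d["scene"],d["side"]
a=onz(W,"wrist",(239.6,129.1),.034);b=onz(W,"wrist",(322.1,146.5),.034);t=onz(W,"wrist",(441.5,179.2),.034)
print("rod",a,b,t,np.linalg.norm(b-a),np.linalg.norm(t-b),"mid",(a+b)/2,"yaw",np.arctan2(*(t-a)[1::-1]))
rs=ray(S,"scene",(213.5,274.2)),ray(D,"side",(349.2,275.2)); print("mouth",tri(rs),onz(S,"scene",(213.5,274.2),.14),onz(D,"side",(349.2,275.2),.14))
for n,c,uv in(("scene",S,(174,317)),("side",D,(405.5,304))): print("lid",n,onz(c,n,uv,.189))
for n,c,uv in(("scene",S,(407,155.5)),("side",D,(258,146.5))): print("dish",n,onz(c,n,uv,.04))
# lid ellipse outline projections of 138mm circle? fit by dark-blob segmentation
for n,c,win in(("scene",S,(140,285,215,352)),("side",D,(360,275,450,345))):
    g=cv2.cvtColor(c["image"],cv2.COLOR_BGR2GRAY); x0,y0,x1,y1=win
    print(n,g[y0:y1:9,x0:x1:9].tolist())
E
```

```text
rod [0.50587992 0.06946825 0.034     ] [0.5947309  0.05062274 0.034     ] [0.7410753  0.01737797 0.034     ] 0.0908275828507768 0.15007297801573832 mid [0.55030541 0.0600455  0.034     ] yaw -0.2179583159403592
mouth [ 0.55727272 -0.28574849  0.13621292] [ 0.5587704  -0.28624875  0.14      ] [ 0.55548218 -0.28870891  0.14      ]
lid scene [ 0.60522167 -0.41748665  0.189     ]
lid side [ 0.59855444 -0.41697857  0.189     ]
dish scene [0.57551541 0.37625112 0.04      ]
dish side [0.55856644 0.3664699  0.04      ]
scene [[208, 204, 182, 121, 122, 136, 120, 66, 74], [141, 124, 61, 69, 68, 68, 61, 89, 140], [119, 63, 68, 126, 45, 75, 68, 57, 135], [119, 69, 89, 48, 46, 46, 69, 62, 121], [123, 68, 105, 46, 47, 60, 68, 64, 92], [135, 68, 68, 110, 119, 69, 69, 48, 82], [139, 61, 69, 69, 68, 69, 61, 76, 72], [139, 137, 132, 53, 51, 75, 80, 77, 78]]
side [[110, 109, 111, 109, 97, 92, 109, 109, 109, 112], [67, 112, 61, 64, 61, 64, 64, 66, 110, 107], [76, 52, 65, 62, 42, 47, 69, 68, 62, 107], [68, 64, 63, 94, 49, 43, 44, 104, 65, 65], [85, 51, 64, 64, 56, 42, 44, 122, 67, 66], [102, 65, 67, 63, 61, 58, 63, 63, 65, 61], [110, 80, 45, 57, 60, 69, 64, 66, 66, 78], [91, 78, 89, 78, 53, 53, 58, 50, 72, 105]]
```

The crop confirms the collared rod. Its handle measures 91 mm and handle-to-tip 150 mm, against 90 and 150 given, with yaw -0.218. The mouth-to-drum distance is 138 mm, as expected. I turn the tool so its x lies along the rod and hover over it.

```bash
python3 -m jog '[[[0,0.01,0],[0,0,-0.149],0],[[0,0.01,0],[0,0,-0.149],0],[[0,0.01,0],[0,0,-0.149],0],[[0,0.01,0],[0,0,-0.149],0],[[0,0.01,0],[0,0,-0.149],0],[[0,0.01,0],[0,0,-0.149],0],[[-0.011,0.003,0],[0,0,-0.149],0],[[0,0,0],[0,0,-0.149],0],[[0,0,0],[0,0,-0.149],0],[[0,0,0],[0,0,-0.149],0]]'; python3 -m jog '[[[0,0,0],[0,0,-0.149],0],[[0,0,0],[0,0,-0.149],0],[[0,0,0],[0,0,0],0],[[0,0,0],[0,0,0],0]]'
python3 - <<'E'
from workcell import manip
import cv2,pickle
c=manip.read_camera("wrist");pickle.dump(c,open("w1.pkl","wb"));cv2.imwrite("pics/w1.png",c["image"])
o=manip.get_obs();print(o["joints"],o["position"],o["tcp_rot"],o["opening"])
E
```

```text
clock: 1.15
position: [0.5389, 0.063, 0.2053]
tcp_rot: [-3.142, 0.0, 0.075]
ft_force: [0.7, -0.5, 0.1]
opening: 0.047
grasp_force: 0.0
clock: 1.55
position: [0.5389, 0.063, 0.2053]
tcp_rot: [3.142, 0.0, -0.213]
ft_force: [-0.5, 0.5, 0.5]
opening: 0.047
grasp_force: 0.0
[4.88555379e-02 2.83667040e-01 1.54213038e+00 2.68586839e-05
 1.31593853e+00 1.83254677e+00] [0.53896406 0.06300311 0.20535438] [ 3.14158068e+00  1.45139813e-04 -2.12901683e-01] 0.047168960549304646
```

View pics/w1.png

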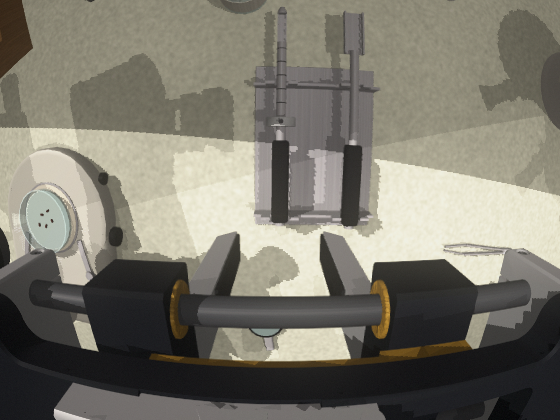

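The rod's axis runs along column ~280: handle (279,221)-(280,141), collar (282,122), tip (282,10). It lies parallel to the tool. The microscope foot and dish are at the left (48,220).

```bash
python3 - <<'E'
from h import *
W=pickle.load(open("w1.pkl","rb"))
p=[onz(W,"wrist",q,.034) for q in((279.3,222),(280.3,140.5),(282,9))]
print(p); print((p[0]+p[1])/2,[np.linalg.norm(p[i+1]-p[i]) for i in(0,1)],[np.arctan2(*(p[j]-p[0])[1::-1]) for j in (1,2)])
dd=(p[2]-p[0]);dd/=np.linalg.norm(dd);print("grip",(p[0]+p[1])/2-.012*dd)
print("dish",onz(W,"wrist",(48,219),.049),"dots",onz(W,"wrist",(46,217),.036))
E
```

```text
[array([0.5044859, 0.0708721, 0.034    ]), array([0.59287094, 0.05066621, 0.034     ]), array([0.73768612, 0.01746395, 0.034     ])]
[0.54867842 0.06076916 0.034     ] [np.float64(0.09066528079295216), np.float64(0.14857263118790673)] [np.float64(-0.2247498163008756), np.float64(-0.22514002502160832)]
grip [0.53698126 0.06344807 0.034     ]
dish [0.57278313 0.36452564 0.049     ] dots [0.57500305 0.37936829 0.036     ]
```

```bash
python3 -m jog '[[[-0.001,0,-0.04],[0,0,-0.010],0],[[0,0,-0.04],[0,0,0],0],[[0,0,-0.04],[0,0,0],0],[[0,0,-0.04],[0,0,0],0],[[0,0,-0.02],[0,0,0],0],[[0,0,-0.01],[0,0,0],0],[[0,0,0],[0,0,0],0],[[0,0,0],[0,0,0],0]]'; python3 -m jog '[[[0,0,0],[0,0,0],-1],[[0,0,0],[0,0,0],-1],[[0,0,0],[0,0,0],-1],[[0,0,0],[0,0,0],-1],[[0,0,0],[0,0,0],-1],[[0,0,0],[0,0,0],-1],[[0,0,0],[0,0,0],-1],[[0,0,0],[0,0,0],-1]]'
```

```text
clock: 2.4
position: [0.5387, 0.063, 0.0166]
tcp_rot: [-3.141, -0.001, -0.226]
ft_force: [-0.1, -0.1, 1.6]
opening: 0.0471
grasp_force: 0.0
clock: 3.2
position: [0.5382, 0.063, 0.0157]
tcp_rot: [-3.141, -0.0, -0.227]
ft_force: [-1.1, -0.2, 6.5]
opening: 0.0175
grasp_force: 30.0
```

```bash
python3 -m jog '[[[0,0,0.02],[0,0,0],-1],[[0,0,0.03],[0,0,0],-1],[[0,0,0.04],[0,0,0],-1],[[0,0,0.04],[0,0,0],-1],[[0,0,0.04],[0,0,0],-1],[[0,0,0.04],[0,0,0],-1],[[0,0,0.034],[0,0,0],-1],[[0,0,0],[0,0,0],-1]]'; python3 -m jog '[[[-0.008,-0.02,0],[0,0,-0.144],-1],[[-0.008,-0.02,0],[0,0,-0.144],-1],[[-0.008,-0.02,0],[0,0,-0.144],-1],[[-0.008,-0.02,0],[0,0,-0.144],-1],[[-0.008,-0.02,0],[0,0,-0.144],-1],[[-0.008,-0.02,0],[0,0,-0.144],-1],[[-0.005,-0.021,0],[0,0,-0.144],-1],[[0,0,0],[0,0,0],-1],[[0,0,0],[0,0,0],-1]]'
python3 - <<'E'
from workcell import manip
import cv2,pickle
d={n:manip.read_camera(n) for n in("wrist","scene","side")};pickle.dump(d,open("cam2.pkl","wb"));
o=manip.get_obs();print(o["joints"],o["position"],o["tcp_rot"],o["opening"])
can=np=None
import numpy as np
can=np.zeros((600,800,3),np.uint8); can[:420,:560]=d["wrist"]["image"]
can[420:600,0:400]=cv2.resize(d["scene"]["image"][230:320,150:350],(400,180)); can[420:600,400:800]=cv2.resize(d["side"]["image"][200:290,250:450],(400,180))
cv2.imwrite("pics/w2.png",can)
E
```

```text
clock: 4.0
position: [0.5392, 0.0631, 0.2638]
tcp_rot: [-3.14, -0.006, -0.227]
ft_force: [0.5, 0.5, -2.4]
opening: 0.0179
grasp_force: 30.0
clock: 4.9
position: [0.4836, -0.0824, 0.2584]
tcp_rot: [-3.141, 0.004, -1.23]
ft_force: [0.1, 0.5, -2.0]
opening: 0.0177
grasp_force: 30.0
[-0.24404734  0.12875264  1.60358612  0.00434358  1.41000831  2.55432832] [ 0.4839811  -0.08160303  0.25891265] [-3.13984653  0.00398762 -1.22827286] 0.017553584197892685
```

View pics/w2.png

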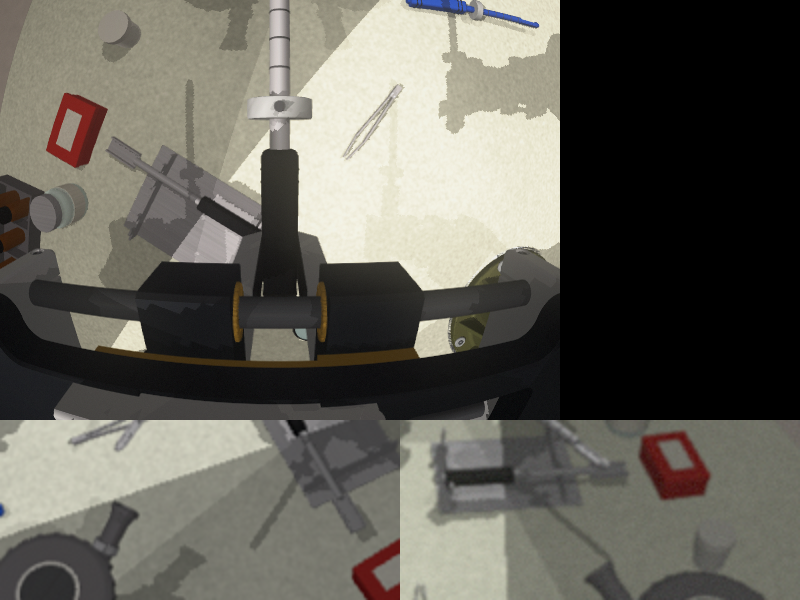

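The rod is firmly held and centred (collar at (280,107)), but joint 6 sits at its 2.55 limit. I fit a small wrist model to find a feasible roll about the rod's axis, since roll is free in the port.

```bash
cat >> h.py <<'E'
from scipy.spatial.transform import Rotation as Ro
C=Ro.from_euler('z',90,degrees=True)
def wr(q): return Ro.from_euler('z',q[0])*Ro.from_euler('y',q[1]+q[2])*Ro.from_euler('z',q[3])*Ro.from_euler('y',q[4])*Ro.from_euler('z',q[5])*C
def rodR(yaw,pitch,roll): return Ro.from_euler('ZYX',[yaw,pitch,roll])   # rod frame
F=Ro.from_euler('x',np.pi)                                              # tool = rod*F
def wrist_ik(Rt,j1,s):
    E=((Ro.from_euler('z',j1)*Ro.from_euler('y',s)).inv()*Rt*C.inv()).as_euler('ZYZ')
    return E
E
python3 - <<'E'
from h import *
q=[-0.24404734,0.12875264,1.60358612,0.00434358,1.41000831,2.55432832]
print("model",wr(q).as_euler('xyz'),"meas [-3.1398 .00399 -1.2283]")
# fit a,b,h-L from two poses
Q=np.array([[-.0666,.30035,1.52143],[.04886,.28367,1.54213],[-.24404,.12875,1.60359]]);P=np.array([[.5498,0,.2050],[.53896,.063,.20535],[.48398,-.0816,.25891]])
r=np.sqrt((P[:,:2]**2).sum(1)-.0367**2)
A=[];b=[]
for k in range(3):
    A+=[[np.sin(Q[k,1]),np.sin(Q[k,1:].sum()),0],[np.cos(Q[k,1]),np.cos(Q[k,1:].sum()),1]];b+=[r[k],P[k,2]]
X=np.linalg.lstsq(np.array(A),np.array(b),rcond=None);print(X[0],X[1]);a,bb,hL=X[0]
def ik(T,Rt,L):
    w=T-Rt.apply([0,0,L]); rr=np.hypot(*w[:2]); j1=np.arctan2(w[1],w[0])-np.arcsin(.0367/rr)
    rr=np.sqrt(rr**2-.0367**2); z=w[2]-hL-L
    f=lambda x:[a*np.sin(x[0])+bb*np.sin(x[0]+x[1])-rr,a*np.cos(x[0])+bb*np.cos(x[0]+x[1])-z]
    x=least_squares(f,[.3,1.5]).x
    return np.r_[j1,x,wrist_ik(Rt,j1,x.sum())]
M=np.array([.557,-.2875,.14]);L=.3
for roll in np.radians([-30,-20,-10,0,10,20,30]):
    for back in (.155,.0):
        R=rodR(np.radians(-71),np.radians(25),roll); T=M+R.apply([-.070-back-.011,0,-.019])
        print(round(np.degrees(roll)),back,T.round(3),np.round(ik(T,R*F,L),3))
E
```

```text
model [-3.13984653  0.00398761 -1.22827286] meas [-3.1398 .00399 -1.2283]
[ 0.40099681  0.44369791 -0.06765035] [1.6189362e-07]
-30 0.155 [ 0.476 -0.082  0.225] [-0.261  0.623  1.17   0.027  2.017  2.433]
-30 0.0 [ 0.522 -0.215  0.159] [-0.417  0.898  0.871 -0.081  2.036  2.263]
-20 0.155 [ 0.479 -0.08   0.224] [-0.312  0.527  1.271  0.119  1.883  2.425]
-20 0.0 [ 0.524 -0.213  0.158] [-0.468  0.802  0.99   0.034  1.9    2.266]
-10 0.155 [ 0.482 -0.079  0.223] [-0.366  0.43   1.382  0.212  1.747  2.398]
-10 0.0 [ 0.527 -0.212  0.157] [-0.522  0.711  1.114  0.146  1.762  2.245]
0 0.155 [ 0.485 -0.078  0.223] [-0.425  0.337  1.499  0.313  1.613  2.35 ]
0 0.0 [ 0.53  -0.21   0.157] [-0.58   0.625  1.24   0.262  1.628  2.199]
10 0.155 [ 0.488 -0.077  0.223] [-0.486  0.248  1.621  0.426  1.485  2.28 ]
10 0.0 [ 0.534 -0.21   0.157] [-0.639  0.549  1.366  0.389  1.501  2.128]
20 0.155 [ 0.491 -0.076  0.224] [-0.55   0.168  1.744  0.556  1.368  2.185]
20 0.0 [ 0.537 -0.209  0.158] [-0.7    0.484  1.49   0.53   1.388  2.031]
30 0.155 [ 0.494 -0.076  0.225] [-0.613  0.098  1.869  0.707  1.267  2.063]
30 0.0 [ 0.54  -0.208  0.159] [-0.759  0.432  1.611  0.69   1.294  1.907]
```

The model reproduces the measured pose. With the 25° tilt and no roll, joint 6 comes back to 2.35, so I tilt now.

```bash
python3 -m jog '[[[0,0.001,0],[0.1375,0.047,0],-1],[[0,0.001,0],[0.1375,0.047,0],-1],[[0.001,0.0016,-0.016],[0.1375,0.047,0],-1],[[0,0,-0.01],[0,0,0],-1],[[0,0,-0.01],[0,0,0],-1],[[0,0,0],[0,0,0],-1],[[0,0,0],[0,0,0],-1],[[0,0,0],[0,0,0],-1]]'
python3 - <<'E'
from workcell import manip
from h import *
d={n:manip.read_camera(n) for n in("wrist","scene","side")};pickle.dump(d,open("cam3.pkl","wb"));
o=manip.get_obs();print(o["joints"],o["position"],o["tcp_rot"],o["opening"])
Rr=Ro.from_euler('xyz',o["tcp_rot"])*F.inv(); print("rod yaw,pitch,roll",Rr.as_euler('ZYX'))
tip=o["position"]+Rr.apply([.206,0,.019]);print(tip)
for n in d: print(n,proj(d[n],n,tip),"mouth",proj(d[n],n,[.557,-.2875,.14]))
can=np.zeros((600,800,3),np.uint8); can[:300,:400]=cv2.resize(d["wrist"]["image"],None,fx=1/1.4,fy=1/1.4)
can[:300,400:800]=cv2.resize(d["wrist"]["image"][0:150,180:380],(400,300))
can[300:600,0:400]=cv2.resize(d["scene"]["image"][225:300,180:280],(400,300),interpolation=cv2.INTER_CUBIC); can[300:600,400:800]=cv2.resize(d["side"]["image"][225:300,290:390],(400,300),interpolation=cv2.INTER_CUBIC)
cv2.imwrite("pics/w3.png",can)
E
```

```text
clock: 5.85
position: [0.4852, -0.0782, 0.2245]
tcp_rot: [-3.132, 0.437, -1.226]
ft_force: [0.5, 0.1, -1.7]
opening: 0.0174
grasp_force: 30.0
[-0.41112785  0.31470481  1.5183051   0.32086458  1.61062563  2.35232158] [ 0.48502671 -0.07849127  0.22401017] [-3.1326729   0.43820797 -1.22698912] 0.01805740888541485
rod yaw,pitch,roll [-1.22698912  0.43820797  0.00891975]
[ 0.5504609  -0.26175769  0.15380485]
wrist [ 278.80449961 -102.44644978] mouth [ 283.11551238 -132.31871154]
scene [219.23650991 263.03957348] mouth [212.61708802 273.9793821 ]
side [342.11478568 261.80348456] mouth [349.61723541 274.59023118]
```

View pics/w3.png

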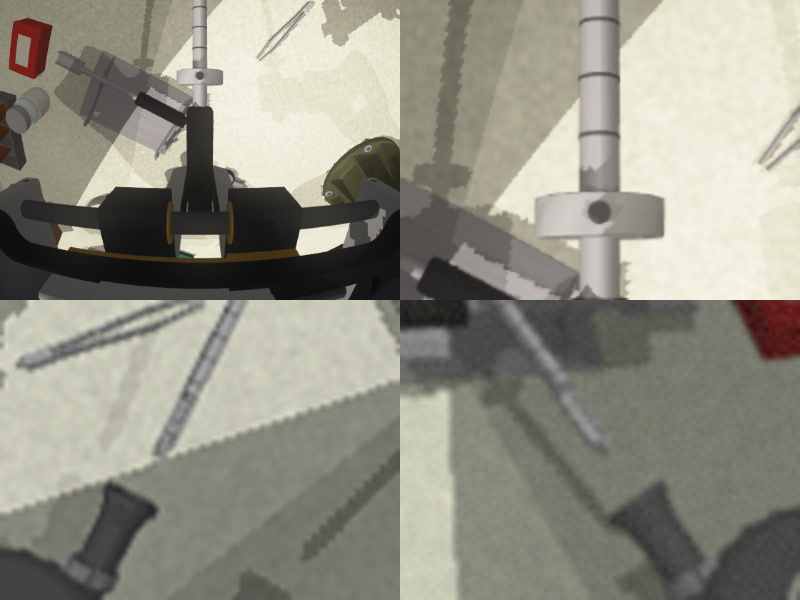

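The rod's tip appears at scene (220,263) and side (341,262), within 1 px of the prediction. The mouth is at scene (213,274.6) and side (349.3,275.3). I refine the mouth against the visible tip and overlay the port model to check yaw.

```bash
python3 - <<'E'
from h import *
d=pickle.load(open("cam3.pkl","rb"))
b={"scene":np.array([.8,.2]),"side":np.array([-.9,.2])}
m={"scene":np.array([213,274.6]),"side":np.array([349.25,275.3])}
def res(p): return np.r_[[ (proj(d[n],n,p)+b[n]-m[n]) for n in m]].ravel()
s=least_squares(res,[.557,-.2875,.14]);print("free",s.x,res(s.x))
s=least_squares(lambda p:np.r_[res([p[0],p[1],.14])],[.557,-.2875]);print("z=.14",s.x,res([*s.x,.14]))
M=np.array([*s.x,.14])
ims=[]
for n,(x,y,w,h),col in(("scene",(135,250,100,110),0),("side",(335,255,115,100),0)):
    k=6 if n=="scene" else 5
    k=4 if False else k
    im=cv2.resize(d[n]["image"][y:y+h,x:x+w],None,fx=k,fy=k,interpolation=cv2.INTER_CUBIC); 
    sc=400/im.shape[1]
    for yaw,c in((-67,(0,255,255)),(-71,(0,255,0)),(-75,(255,128,255))):
        R=rodR(np.radians(yaw),np.radians(25),0); cen=M+rodR(np.radians(yaw),0,0).apply([.1375,0,0]);cen[2]=.189
        th=np.linspace(0,2*np.pi,60)
        def pl(P): cv2.polylines(im,[np.int32([((proj(d[n],n,p)+b[n]-[x,y]+.5)*k) for p in P])],False,c,1)
        pl([cen+.069*np.array([np.cos(t),np.sin(t),0]) for t in th])
        if yaw==-71: pl([M+R.apply([0,.017*np.cos(t),.017*np.sin(t)]) for t in th])
        pl([M,M+R.apply([.08,0,0])])
    ims.append(cv2.resize(im,(400,int(im.shape[0]*sc)))[:440])
can=np.zeros((440,800,3),np.uint8)
for i,im in enumerate(ims): can[:im.shape[0],400*i:400*i+400]=im
cv2.imwrite("pics/ov.png",can)
E
```

```text
free [ 0.5573679  -0.28901055  0.14008401] [-0.01935301  0.06271734 -0.04209616 -0.03835976]
z=.14 [ 0.55737129 -0.28898008] [-0.00372995  0.07038395 -0.05214411 -0.02268049]
```

View pics/ov.png

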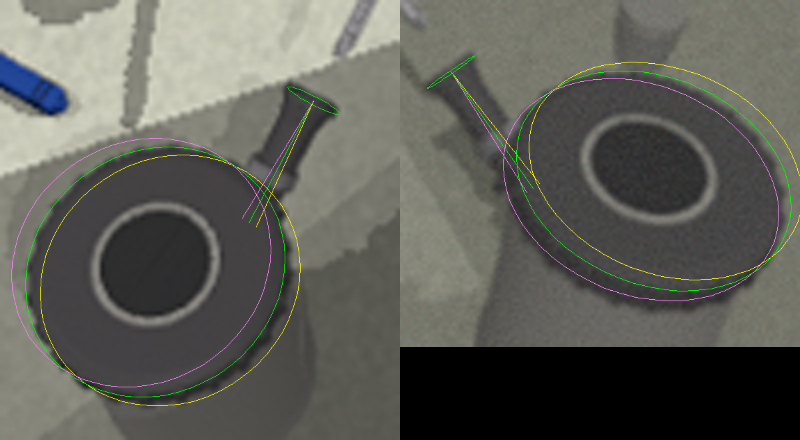

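The overlay fits. Free triangulation puts the mouth at z = 0.1401 against 0.140 given, and yaw is about -71° to -72°. I align 10 mm before the mouth.

```bash
cat > st.py <<'E'
from workcell import manip
from h import *
o=manip.get_obs();Rr=Ro.from_euler('xyz',o["tcp_rot"])*F.inv();M=np.array([.5574,-.2890,.14]);R=rodR(-1.24,.436,0)
print("ypr",Rr.as_euler('ZYX').round(4),"pos",o["position"].round(4),"f",o["ft_force"].round(1),"j",o["joints"].round(2))
for n,x in(("collar",.081),("tip",.206)): print(n,"in port mm",(1e3*R.inv().apply(o["position"]+Rr.apply([x,0,.019])-M)).round(1))
E
python3 -m jog '[[[0.003,-0.009,-0.005],[0,0,-0.014],-1],[[0.0032,-0.0088,-0.005],[0,0,0],-1],[[0,0,0],[0,0,0],-1],[[0,0,0],[0,0,0],-1],[[0,0,0],[0,0,0],-1]]'; python3 st.py
```

```text
clock: 6.5
position: [0.4911, -0.0965, 0.2134]
tcp_rot: [-3.134, 0.439, -1.242]
ft_force: [0.3, 0.2, -2.0]
opening: 0.0174
grasp_force: 30.0
ypr [-1.242   0.4395  0.008 ] pos [ 0.4911 -0.0965  0.2134] f [ 0.3  0.2 -2. ] j [-0.44  0.35  1.5   0.32  1.6   2.34]
collar in port mm [-134.5   -0.5   -0.7]
tip in port mm [-9.5 -0.7 -1.2]
```

```bash
python3 -m jog '[[[0.0034,-0.0088,-0.0032],[0,0,0],-1],[[0.0029,-0.0086,-0.0042],[0,0,0],-1],[[0.0029,-0.0086,-0.0042],[0,0,0],-1],[[0.0029,-0.0086,-0.0042],[0,0,0],-1],[[0.0029,-0.0086,-0.0042],[0,0,0],-1],[[0.0029,-0.0086,-0.0042],[0,0,0],-1],[[0,0,0],[0,0,0],-1]]'; python3 st.py
```

```text
clock: 7.2
position: [0.5091, -0.1493, 0.1883]
tcp_rot: [-3.134, 0.44, -1.243]
ft_force: [-0.7, 0.2, -2.8]
opening: 0.0176
grasp_force: 30.0
ypr [-1.2431  0.44    0.0072] pos [ 0.5091 -0.1493  0.1883] f [-0.7  0.2 -2.8] j [-0.5   0.45  1.41  0.3   1.6   2.27]
collar in port mm [-73.4  -0.7   0. ]
tip in port mm [51.6 -1.1 -0.5]
```

No contact force yet, with the tip about 52 mm inside. I continue.

```bash
python3 -m jog '[[[0.0029,-0.0086,-0.0042],[0,0,0],-1],[[0.0029,-0.0086,-0.0042],[0,0,0],-1],[[0.0029,-0.0086,-0.0042],[0,0,0],-1],[[0.0029,-0.0086,-0.0042],[0,0,0],-1],[[0.0029,-0.0086,-0.0042],[0,0,0],-1],[[0.0029,-0.0086,-0.0042],[0,0,0],-1],[[0.0018,-0.0052,-0.0025],[0,0,0],-1],[[0,0,0],[0,0,0],-1],[[0,0,0],[0,0,0],-1]]'; python3 st.py
```

```text
clock: 8.1
position: [0.5282, -0.205, 0.1615]
tcp_rot: [-3.134, 0.439, -1.242]
ft_force: [-0.6, 0.8, -2.0]
opening: 0.018
grasp_force: 30.0
ypr [-1.2418  0.4394  0.008 ] pos [ 0.5282 -0.205   0.1615] f [-0.6  0.8 -2. ] j [-0.57  0.57  1.3   0.28  1.61  2.21]
collar in port mm [-8.6 -0.6  0.7]
tip in port mm [116.4  -0.8   0.2]
```

Now I creep in until the force rises.

```bash
python3 -m jog '[[[0.0009,-0.0026,-0.0013],[0,0,0],-1],[[0.0009,-0.0026,-0.0013],[0,0,0],-1],[[0.0006,-0.0017,-0.0008],[0,0,0],-1],[[0,0,0],[0,0,0],-1],[[0,0,0],[0,0,0],-1]]'; python3 st.py
```

```text
clock: 8.6
position: [0.5299, -0.2091, 0.1594]
tcp_rot: [-3.134, 0.446, -1.239]
ft_force: [-11.9, 20.3, 11.2]
opening: 0.0182
grasp_force: 30.0
ypr [-1.2392  0.4456  0.0074] pos [ 0.5299 -0.2091  0.1594] f [-11.9  20.3  11.2] j [-0.57  0.58  1.29  0.28  1.62  2.21]
collar in port mm [-3.6 -0.1  0.2]
tip in port mm [121.4  -0.   -1. ]
```

```bash
python3 -m jog '[[[0.0005,-0.0014,-0.0007],[0,0,0],-1],[[0,0,0],[0,0,0],-1],[[0,0,0],[0,0,0],-1]]'; python3 st.py
python3 - <<'E'
from workcell import manip
from h import *
d={n:manip.read_camera(n) for n in("scene","side")};pickle.dump(d,open("cam4.pkl","wb"))
can=np.hstack([cv2.resize(d["scene"]["image"][235:310,175:275],(400,300),interpolation=cv2.INTER_CUBIC),cv2.resize(d["side"]["image"][225:300,300:400],(400,300),interpolation=cv2.INTER_CUBIC)])
cv2.imwrite("pics/ins.png",can)
E
```

```text
clock: 8.9
position: [0.5303, -0.2099, 0.159]
tcp_rot: [-3.134, 0.447, -1.239]
ft_force: [-12.8, 24.8, 13.1]
opening: 0.0181
grasp_force: 30.0
ypr [-1.2387  0.4469  0.0073] pos [ 0.5303 -0.2099  0.159 ] f [-12.8  24.8  13.1] j [-0.57  0.59  1.28  0.28  1.62  2.2 ]
collar in port mm [-2.6  0.   0. ]
tip in port mm [122.4   0.2  -1.3]
```

View pics/ins.png

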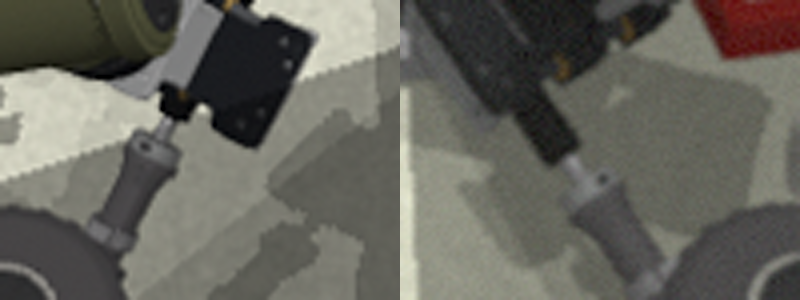

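The collar sits flush on the mouth in both views: scene crop (150,145), side crop (597,185). The reaction force is axial. I draw it out now.

```bash
python3 -m jog '[[[-0.0029,0.0086,0.0042],[0,0,0],-1],[[-0.0044,0.0129,0.0063],[0,0,0],-1],[[-0.0044,0.0129,0.0063],[0,0,0],-1],[[-0.0044,0.0129,0.0063],[0,0,0],-1],[[-0.0044,0.0129,0.0063],[0,0,0],-1],[[-0.0044,0.0129,0.0063],[0,0,0],-1],[[-0.0044,0.0129,0.0063],[0,0,0],-1],[[-0.0044,0.0129,0.0063],[0,0,0],-1],[[-0.0044,0.0129,0.0063],[0,0,0],-1],[[-0.0044,0.0129,0.0063],[0,0,0],-1]]'; python3 -m jog '[[[-0.0044,0.0129,0.0063],[0,0,0],-1],[[-0.0029,0.0086,0.0042],[0,0,0],-1],[[0,0,0],[0,0,0],-1],[[0,0,0],[0,0,0],-1]]';python3 st.py
python3 - <<'E'
from workcell import manip
from h import *
d={n:manip.read_camera(n) for n in("scene","side","wrist")};pickle.dump(d,open("cam5.pkl","wb"))
# dish segmentation: teal hue
fit={}
for n,(x,y,w,h) in {"scene":(375,125,65,55),"side":(235,120,55,50)}.items():
    im=d[n]["image"][y:y+h,x:x+w].astype(int); m=((im[...,1]-im[...,2]>6)).astype(np.uint8)
    k,l,st,ce=cv2.connectedComponentsWithStats(m); i=1+np.argmax(st[1:,4])
    pts=cv2.findNonZero((l==i).astype(np.uint8)).reshape(-1,2); hull=cv2.convexHull(pts); e=cv2.fitEllipse(hull)
    print(n,st[i],"ellipse",np.round([e[0][0]+x,e[0][1]+y,*e[1],e[2]],1)); fit[n]=(e[0][0]+x,e[0][1]+y)
    th=np.linspace(0,2*np.pi,90)
    def f(p):
        P=np.float32([proj(d[n],n,[p[0]+.045*np.cos(t),p[1]+.045*np.sin(t),z]) for z in(.035,.049) for t in th])
        bx=cv2.boundingRect(P); r=P.min(0),P.max(0); return r
    H=hull.reshape(-1,2)+[x,y]; lo,hi=H.min(0)-.5,H.max(0)+.5
    s=least_squares(lambda p:np.r_[f(p)[0]-lo,f(p)[1]-hi],[.57,.37]); print(" dish xy",s.x,"res",s.fun.round(1))
E
```

```text
clock: 10.0
position: [0.4882, -0.0876, 0.2189]
tcp_rot: [-3.133, 0.439, -1.242]
ft_force: [1.0, 0.5, -1.9]
opening: 0.018
grasp_force: 30.0
clock: 10.4
position: [0.4813, -0.0672, 0.2288]
tcp_rot: [-3.133, 0.439, -1.242]
ft_force: [0.6, 0.5, -2.1]
opening: 0.0177
grasp_force: 30.0
ypr [-1.2416  0.4391  0.0081] pos [ 0.4813 -0.0672  0.2288] f [ 0.6  0.5 -2.1] j [-0.4   0.29  1.54  0.33  1.61  2.38]
collar in port mm [-169.    -0.2    0.2]
tip in port mm [-44.   -0.4  -0.2]
scene [ 17  16  31  27 567] ellipse [406.8 154.   26.3  31.1  97.8]
 dish xy [0.57 0.37] res [-3.4  0.6 -1.9  1.8]
side [ 11  15  28  17 297] ellipse [259.8 143.5  16.9  28.3  88.2]
 dish xy [0.56601821 0.37      ] res [0.4 1.2 0.3 3.2]
```

```bash
python3 - <<'E'
from h import *
d=pickle.load(open("cam5.pkl","rb"));W1=pickle.load(open("w1.pkl","rb"))
for z in(.02,.032): print("w1 foot front",onz(W1,"wrist",(65,150),z),"scene front",onz(d["scene"],"scene",(435,175),z),"left rear",onz(d["scene"],"scene",(360,140),z))
B={"scene":((392,141),(422.5,167.5)),"side":((246,135),(273.5,151.5))}
th=np.linspace(0,2*np.pi,90)
for zz in ((.034,.049),(.036,.036),(.049,.049)):
  for use in(("scene",),("side",),("scene","side")):
    def f(p):
        r=[]
        for n in use:
            P=np.array([proj(d[n],n,[p[0]+.045*np.cos(t),p[1]+.045*np.sin(t),z]) for z in zz for t in th])
            r+=[P.min(0)-np.array(B[n][0])+.5,P.max(0)-np.array(B[n][1])-.5]
        return np.ravel(r)
    s=least_squares(f,[.57,.37],diff_step=1e-3);print(zz,use,s.x.round(4),s.fun.round(1))
# stage centre guess & knee: foot segmentation in w1
E
```

```text
w1 foot front [0.65243005 0.32620098 0.02      ] scene front [0.66680443 0.40078965 0.02      ] left rear [0.43868885 0.32450286 0.02      ]
w1 foot front [0.65080795 0.31709777 0.032     ] scene front [0.67037548 0.39247861 0.032     ] left rear [0.44441366 0.31691208 0.032     ]
(0.034, 0.049) ('scene',) [0.5729 0.3793] [-0.5 -0.5  0.5  0.4]
(0.034, 0.049) ('side',) [0.5694 0.382 ] [ 0.3 -0.8 -0.3  0.8]
(0.034, 0.049) ('scene', 'side') [0.571  0.3806] [-0.7 -1.1  0.3 -0.2  1.  -0.7  0.3  0.9]
(0.036, 0.036) ('scene',) [0.571  0.3831] [ 0.1  1.2 -0.1 -1.1]
(0.036, 0.036) ('side',) [0.5715 0.3895] [ 0.5  1.3 -0.5 -1.1]
(0.036, 0.036) ('scene', 'side') [0.5706 0.3848] [ 0.4  0.8  0.2 -1.5  0.6  2.  -0.3 -0.3]
(0.049, 0.049) ('scene',) [0.5758 0.3742] [-0.1  1.   0.1 -1. ]
(0.049, 0.049) ('side',) [0.5658 0.3703] [ 0.3  1.1 -0.3 -1. ]
(0.049, 0.049) ('scene', 'side') [0.5717 0.3748] [-1.   0.1 -0.9 -2.   1.7  0.2  1.1 -2.1]
```

```bash
python3 -m jog '[[[0.009,0.0125,0],[0,0,0.148],-1],[[0.009,0.0125,0],[0,0,0.148],-1],[[0.009,0.0125,0],[0,0,0.148],-1],[[0.009,0.0125,0],[0,0,0.148],-1],[[0.009,0.0125,0],[0,0,0.148],-1],[[0.009,0.0125,0],[0,0,0.148],-1],[[0.009,0.0125,0],[0,0,0.148],-1],[[0.009,0.0125,0],[0,0,0.148],-1],[[0.009,0.0125,0],[0,0,0.148],-1],[[0.009,0.0125,0],[0,0,0.148],-1]]'; python3 -m jog '[[[0,0,0],[0.0345,-0.1422,0],-1],[[0,0,0],[0.0345,-0.1422,0],-1],[[0,0,0],[0.0345,-0.1422,0],-1],[[0,0,0],[0,0,0.148],-1],[[0,0,0],[0,0,0.148],-1],[[0,0,0],[0,0,0.148],-1],[[0,0,0],[0,0,0.148],-1],[[0,0,0],[0,0,0.148],-1],[[0,0,0],[0,0,0.148],-1],[[0,0,0],[0,0,0.148],-1]]'; python3 -m jog '[[[0,0,-0.03],[0,0,0.148],-1],[[0,0,-0.03],[0,0,0.148],-1],[[0,0,-0.03],[0,0,0],-1],[[0,0,-0.03],[0,0,0],-1],[[0,0,-0.025],[0,0,0],-1],[[0,0,0],[0,0,0],-1],[[0,0,0],[0,0,0],-1],[[0,0,0],[0,0,0],-1]]';python3 st.py|head -1
python3 - <<'E'
from workcell import manip
from h import *
d={n:manip.read_camera(n) for n in("scene","side","wrist")};pickle.dump(d,open("cam6.pkl","wb"))
o=manip.get_obs();Rr=Ro.from_euler('xyz',o["tcp_rot"])*F.inv();S=np.array([.571,.380,0])
tip=o["position"]+Rr.apply([.206,0,.019])
ims=[]
for n,(x,y,w,h),k in(("scene",(335,55,150,140),2.66),("side",(195,65,150,140),2.66),("wrist",(0,0,560,420),1)):
    im=cv2.resize(d[n]["image"][y:y+h,x:x+w],None,fx=k,fy=k,interpolation=cv2.INTER_CUBIC)
    def pl(P,c): cv2.polylines(im,[np.int32([(proj(d[n],n,p)-[x,y]+.5)*k for p in P])],False,c,1)
    for mu,c in((-20,(255,0,255)),(0,(0,200,0)),(20,(0,160,255))):
        R=rodR(np.radians(mu),0,0)
        pl([S+R.apply(p) for p in([-.165,-.095,.032],[.0,-.095,.032])],c);pl([S+R.apply(p) for p in([-.165,.095,.032],[.0,.095,.032])],c)
        pl([S+R.apply([-.165,-.095,.032]),S+R.apply([-.165,.095,.032])],c)
        pl([S+R.apply(p) for p in([-.128,-.074,.19],[-.128,.074,.19])],c)
    pl([S+[.045*np.cos(t),.045*np.sin(t),.049] for t in np.linspace(0,6.28,50)],(0,0,255))
    pl([tip,tip-Rr.apply([.125,0,0])],(255,0,0))
    ims.append(im)
can=np.zeros((600,800,3),np.uint8)
a=ims[0][:372,:399];b=ims[1][:372,:399]; can[:a.shape[0],:a.shape[1]]=a; can[:b.shape[0],400:400+b.shape[1]]=b
can[374:600,0:560]=ims[2][90:316]
cv2.imwrite("pics/ms.png",can)
E
```

```text
clock: 11.55
position: [0.5719, 0.058, 0.2281]
tcp_rot: [-3.133, 0.44, 0.244]
ft_force: [0.9, -0.1, -1.6]
opening: 0.0177
grasp_force: 30.0
clock: 12.55
position: [0.5714, 0.0575, 0.2283]
tcp_rot: [-3.133, 0.001, 1.28]
ft_force: [-0.7, -1.1, -2.5]
opening: 0.018
grasp_force: 30.0
clock: 13.35
position: [0.5721, 0.0577, 0.0854]
tcp_rot: [-3.136, 0.0, 1.57]
ft_force: [0.6, -0.2, -1.6]
opening: 0.0175
grasp_force: 30.0
ypr [1.57e+00 2.00e-04 5.90e-03] pos [0.5721 0.0577 0.0854] f [ 0.6 -0.2 -1.6] j [0.04 0.48 1.57 0.   1.1  0.04]
```

View pics/ms.png

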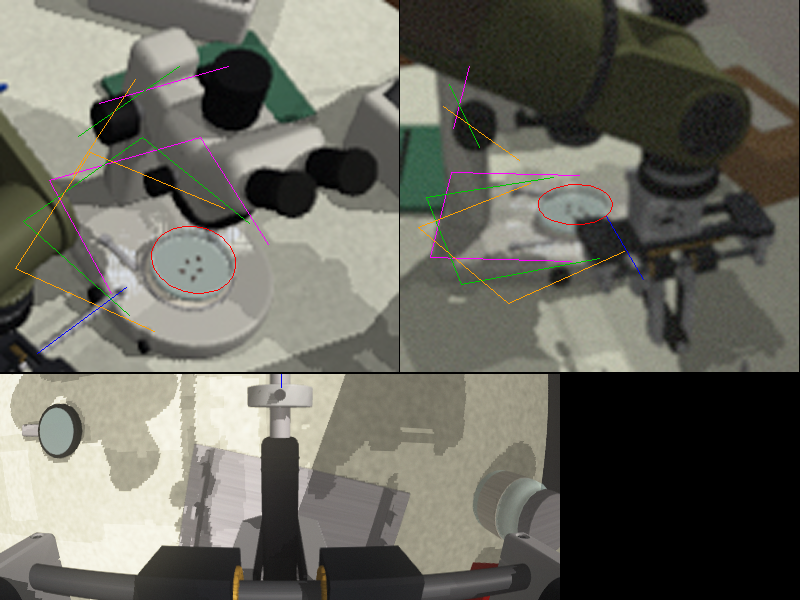

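The overlay shows:
- The rod tip lands on the drawn line at scene crop (127,288).
- The dish rim matches the red circle.
- The foot edge and the eyepiece pair (280,192)-(345,170) fit microscope yaw of about -20°.
- The foot front arc extremes are about x=272 and y=357, and the objective's lower edge is near (205,215).

I check the axis against the foot and objective.

```bash
python3 - <<'E'
from h import *
d=pickle.load(open("cam6.pkl","rb"));t=np.linspace(0,2*np.pi,180)
c=d["scene"]
def cir(c,n,S,r,z): return np.array([proj(c,n,[S[0]+r*np.cos(a),S[1]+r*np.sin(a),z]) for a in t])
for S in((.571,.380),):
    for r,z in((.095,.032),(.095,0),(.035,.146)):
        P=(cir(c,"scene",S,r,z)-[335,55])*2.66; print(r,z,"scene crop min",P.min(0).round(),"max",P.max(0).round())
        P=(cir(d["side"],"side",S,r,z)-[195,65])*2.66+[400,0]; print("   side min",P.min(0).round(),"max",P.max(0).round())
# fit foot-front circle using edge at rightmost/bottom pixel
m=np.array([335+272/2.66,55+357/2.66])
f=lambda S:np.r_[max(cir(c,"scene",S,.095,.032)[:,0].max(),cir(c,"scene",S,.095,0)[:,0].max())-m[0],cir(c,"scene",S,.095,0)[:,1].max()-m[1]]
s=least_squares(f,[.571,.38],diff_step=1e-3);print("foot circle centre",s.x,s.fun)
E
```

```text
0.095 0.032 scene crop min [102. 199.] max [278. 340.]
   side min [496. 174.] max [652. 260.]
0.095 0 scene crop min [ 98. 216.] max [270. 357.]
   side min [498. 195.] max [651. 282.]
0.035 0.146 scene crop min [177. 175.] max [246. 229.]
   side min [543. 117.] max [603. 147.]
foot circle centre [0.56732153 0.37490791] [-9.66338121e-13  1.73372428e-12]
```

The foot-arc centre (0.567,0.375) agrees with the dish (0.571,0.380), so I aim for (0.570,0.379) and enter along yaw 70°.

```bash
python3 -m jog '[[[-0.021,0.008,-0.001],[0,0,-0.07],-1],[[-0.021,0.008,-0.001],[0,0,-0.07],-1],[[-0.021,0.008,-0.001],[0,0,-0.07],-1],[[-0.021,0.008,-0.001],[0,0,-0.07],-1],[[-0.02,0.008,-0.001],[0,0,-0.07],-1],[[0,0,0],[0,0,0],-1],[[0,0,0],[0,0,0],-1]]'; python3 -m jog '[[[0.005,0.014,0],[0,0,0],-1],[[0.005,0.014,0],[0,0,0],-1],[[0.005,0.014,0],[0,0,0],-1],[[0.005,0.014,0],[0,0,0],-1],[[0.005,0.014,0],[0,0,0],-1],[[0,0,0],[0,0,0],-1]]'
python3 -m jog '[[[0.005,0.014,0],[0,0,0],-1],[[0.005,0.014,0],[0,0,0],-1],[[0.004,0.010,0],[0,0,0],-1],[[0,0,0],[0,0,0],-1],[[0,0,0],[0,0,0],-1],[[0,0,0],[0,0,0],-1]]'; python3 st.py|head -1
python3 - <<'E'
from workcell import manip
from h import *
d={n:manip.read_camera(n) for n in("scene","side","wrist")};pickle.dump(d,open("cam7.pkl","wb"))
o=manip.get_obs();Rr=Ro.from_euler('xyz',o["tcp_rot"])*F.inv()
nt=o["position"]+Rr.apply([.181,0,.019]);print("notch(nominal)",nt, "with slip",o["position"]+Rr.apply([.178,0,.019]))
# slip: collar width row in wrist image vs before: brightness profile along column 280
for k in("cam2","cam3","cam5","cam6","cam7"):
    im=cv2.cvtColor(pickle.load(open(k+".pkl","rb"))["wrist"]["image"],cv2.COLOR_BGR2GRAY); col=im[80:170,252:258].mean(1)
    col2=im[80:175,275:285].mean(1); print(k,"collar rows",np.abs(np.diff(col)).argsort()[-3:]+80,"handle end",80+np.diff(col2).argmin())
E
```

```text
clock: 14.2
position: [0.4679, 0.0979, 0.0797]
tcp_rot: [-3.135, -0.0, 1.222]
ft_force: [0.6, 0.8, -1.2]
opening: 0.0176
grasp_force: 30.0
clock: 14.8
position: [0.4928, 0.1696, 0.0787]
tcp_rot: [-3.134, 0.0, 1.222]
ft_force: [-0.3, 0.6, -2.4]
opening: 0.0176
grasp_force: 30.0
clock: 15.4
position: [0.5062, 0.2055, 0.0787]
tcp_rot: [-3.133, 0.001, 1.22]
ft_force: [-1.1, 0.9, -2.1]
opening: 0.0181
grasp_force: 30.0
ypr [1.2199e+00 6.0000e-04 8.2000e-03] pos [0.5062 0.2055 0.0787] f [-1.1  0.9 -2.1] j [0.32 0.43 1.65 0.01 1.06 0.66]
notch(nominal) [0.56870647 0.37537092 0.09782649] with slip [0.56767462 0.37255396 0.09782751]
cam2 collar rows [ 97 119 117] handle end 149
cam3 collar rows [155  96 117] handle end 148
cam5 collar rows [167 122 168] handle end 153
cam6 collar rows [100 101 122] handle end 153
cam7 collar rows [148 149 150] handle end 153
```

The wrist view shows the handle 4 px further back, so the rod slid about 3 mm in the grip when the collar seated. I add 4 mm forward, settle and check.

```bash
python3 -m jog '[[[0.0014,0.004,0],[0,0,0],-1],[[0,0,0],[0,0,0],-1],[[0,0,0],[0,0,0],-1],[[0,0,0],[0,0,0],-1],[[0,0,0],[0,0,0],-1],[[0,0,0],[0,0,0],-1]]'; python3 - <<'E'
from workcell import manip
from h import *
o=manip.get_obs();Rr=Ro.from_euler('xyz',o["tcp_rot"])*F.inv()
print(o["position"]+Rr.apply([.178,0,.019]),o["ft_force"],o["torque"],abs(o["dq"]).max(),o["grasp_force"])
d=manip.read_camera("side"),manip.read_camera("scene"); old=pickle.load(open("cam5.pkl","rb"))
# rod line check in scene: diff vs. predicted axis
for n,c in zip(("side","scene"),d):
    df=cv2.absdiff(c["image"],old[n]["image"]).max(2)
    ax=[proj(c,n,o["position"]+Rr.apply([x,0,.019])) for x in(.09,.12,.15,.203)]
    for p in ax:
        u,v=np.int32(p.round()); print(n,p.round(1),df[v-6:v+7,u].tolist())
E
```

```text
clock: 16.15
position: [0.5077, 0.2098, 0.0788]
tcp_rot: [-3.134, 0.0, 1.22]
ft_force: [0.5, -0.5, -1.4]
opening: 0.0178
grasp_force: 30.0
[0.56900211 0.37690947 0.09775332] [ 0.46493532 -0.51218022 -1.40635756] [-0.08547961 -0.02110501  0.02006551] 0.0014418245522244853 29.99867856502533
side [258.4 144. ] [111, 124, 105, 88, 68, 58, 45, 71, 83, 82, 52, 21, 20]
side [259.  138.7] [129, 139, 115, 95, 113, 133, 132, 118, 103, 101, 92, 78, 76]
side [259.5 133.5] [101, 108, 129, 145, 141, 120, 129, 139, 115, 95, 113, 133, 132]
side [260.4 124.7] [51, 57, 43, 51, 43, 37, 29, 27, 81, 97, 122, 128, 131]
scene [380.9 150.4] [27, 28, 28, 23, 34, 71, 71, 74, 80, 84, 84, 139, 144]
scene [390.7 147.4] [15, 26, 27, 26, 26, 40, 36, 29, 38, 30, 22, 22, 16]
scene [400.5 144.5] [1, 1, 1, 1, 3, 20, 71, 91, 86, 16, 2, 1, 2]
scene [417.6 139.3] [1, 1, 1, 0, 1, 1, 3, 1, 30, 9, 0, 1, 2]
```

The scene view shows the shaft within 1–2 px of the predicted level axis. The only load on the wrist is the rod's weight, and the arm is still, so I hand in.

```bash
python3 -c "
from workcell import manip
print(manip.close_job())"
```

```text
the job is handed in; nothing more can be done
None
```

I handed the job in after 16 s of the 50 s: the rod was seated down the port until its collar stopped, drawn right out, and is held level, notch up, about 98 mm above the bench within an estimated 4 mm of the optical axis, touching nothing I could detect; no verdict came back.

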